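Load two spacer rings into a filter housing

TASK

Load the filter housing: drop the two matching middle-sized steel spacer rings (50 mm across) into the upright aluminium tube through its open mouth, so that both lie flat, one on the other, in one column at the bottom of the tube, and let go of them. The small ring on the bench does not belong in the tube, and the wide ring would not fit.

Things in the scene. Friction and masses are not known exactly. Their poses are not given: they have to be found in the camera images.
- ring_a_mid (a point): A flat plain-steel spacer ring of the middle size: outside diameter 50 mm, hole 28 mm, thickness 14 mm, 0.11 to 0.19 kg. It starts lying flat on the bench (z = 0), with free bench around it. The point is its centre, half-way up its thickness (7 mm above the bench at the start); z is the ring's axis.
- ring_b_mid (a point): The other, identical ring: a flat plain-steel spacer ring of the middle size: outside diameter 50 mm, hole 28 mm, thickness 14 mm, 0.11 to 0.19 kg. It starts lying flat on the bench (z = 0), with free bench around it. The point is its centre, half-way up its thickness (7 mm above the bench at the start); z is the ring's axis.
- small_ring_mid (a point): The small plain-steel ring, a bystander that stays out of the tube: outside diameter 30 mm, hole 14 mm, 10 mm thick, lying flat on the bench. The point is its centre. (A wide steel ring, 84 mm across and 14 mm thick, lies near it too and is not listed.)
- mouth (a point): Mouth centre of the upright, slightly tapered aluminium tube (the filter housing) at rim height, 50 mm above the bench; z up its axis. Fixed on a grey base plate 110 mm square, 8 mm thick. Inside, it narrows evenly from 78 mm across at the rim to 60 mm at its flat floor, 38 mm below the rim. Rim 88 mm across outside. A ring let go level 5 to 15 mm above the rim and within 10 mm of the axis drops home.
Things that resemble listed ones, but are neither listed nor needed, are in the scene too. Leave any black or blue look-alike of the part that bears ring_a_mid alone.

How it is judged:
By the outcome, as a careful person would: the job done as asked, in the order asked, and still so for the second after the job is handed in, with the robot touching nothing.
It also fails if it takes over 48 s, if anything falls off the work surface, if the arm or the gripper's body presses on something with over 40 N, if the wrist force passes 120 N, or if a joint passes its speed limit or range.

ROBOT

A 6-joint arm with a two-finger parallel gripper is mounted at the origin on the work surface. World frame = base frame: x ahead of the robot, y to its left, z up, the work surface at z = 0. Lengths are in m, angles in rad, forces in N, time in s.
With the tool pointing down it reaches from about 0.275 to 1 m from the base axis. Payload 8.4 kg.
Tool frame: the origin (TCP) lies midway between the tips of the shut fingers; the grasp point (between the pads) lies 19 mm behind it; z points along the fingers, y is the line along which they close (so a half turn about z gives the same grasp; the last joint's range is limited). The gripper opens to 85 mm and grips with 20 to 120 N. Pads are 22 mm wide; open, the fingers measure 114 mm over their backs; the gripper's body (76 mm by 85 mm) begins 54 mm behind the grasp point. The pads swing forward as they close: fully open they stand 13 mm farther back than shut.
Start: joints at [1.247, 0.353, 1.633, -0, 1.155, -0.002], TCP at [0.198, 0.593, 0.231] pointing down, gripper open.
Joint ranges: [-2.63, 2.63], [-0.92, 2.1], [0.06, 2.66], [-1.3, 4.44], [0, 2.69], [-3.02, 3.02]. Speed limits (rad/s): [2.22, 2.22, 2.79, 3.14, 3.14, 3.14].

INTERFACE

Orientations are given as [roll, pitch, yaw] about the fixed x, y, z axes, in that order (R = Rz(yaw) Ry(pitch) Rx(roll)).
In Python, from cell import arm gives the robot as it stands.
- The arm moves only by the shell command python3 -m inch 'ROWS'. ROWS is JSON, a list of rows, each an object with "fingers": the gripper command: -1 is shut, 1 is fully open, values between are in proportion; "translation": the shift along the world's x, y, z in m, a list of three; "twist": the turn, a rotation vector about the world's x, y, z in rad, a list of three. In form: [{"fingers": fingers, "translation": [tx, ty, tz], "twist": [ax, ay, az]}, ...]. A call has 1 to 10 rows; each row is the pose to reach, as a shift and turn from the pose commanded when the call began; what a row does not reach only later rows make up. A row lasts 1/8 s, in which the tool goes at most 62.5 mm and 10.7 degrees, less where a joint would pass 70% of its speed; a pose out of reach is approached as far as the arm can. A call with a gripper value outside its range is refused whole. The fingers move at their own pace and stop on an object; the grip force is fixed at half the most. Time passes only in rows, so rows that repeat a pose let the fingers close. It gives the time, the measured TCP pose, the force, the opening and the grip force at its end, in the units of the state.
- arm.get_state(): the state, without advancing time (a new reading comes with each control period).
- arm.camera(name): name is "side" or "top"; returns the picture (384x512x3 uint8, red, green, blue); there is no depth.
- arm.get_calibration(name): a dict with "intrinsics" (3x3 intrinsics, pixels), "origin" and "orientation" of the camera in the world. Camera axes: x right, y down, z forward; pixel columns grow to the right and rows downward; lengths in m; the calibration is good to about 2 mm. A picture is of the moment at which its call begins. get_calibration takes no time and is no camera call.
- arm.finish_job(): hands the job in; it is judged then, once.
The state is a dict: "t": time; "qpos": joint angles; "qd": joint speeds; "joint_torque": joint torques, N m; "tcp_pos": TCP position; "tcp_rot": TCP orientation; "contact_force": force on the tool from outside, world axes, zero at the start; "ft_torque": the same for the moment, N m; "opening": opening from 0.0 (shut) to 1.0 (fully open); "gripper_force": force on a finger pad.
Only numpy, scipy, OpenCV 4.12 (cv2) and the standard library are available. Lean on these libraries where they do the work, as an engineer would, in place of code of your own. Each camera call takes 0.05 s, during which the arm holds its last target. There are 200 camera calls.

## Working session

There is one attempt and no reset: what is moved stays moved. The work goes in short steps, Python scripts to look and compute and a shell command to move; the robot and the scene stay as the last step left them, time stands still between calls to the robot, and variables do not carry over. Pictures are saved under pics/ and viewed, at most 10 in all, crops included, and the job is handed in when it is done.

```bash
mkdir -p pics; python3 - <<'E'
from cell import arm
import cv2
for n in("top","side"):
    cv2.imwrite(f"pics/{n}0.png",cv2.resize(arm.camera(n)[:,:,::-1],(800,600)))
    c=arm.get_calibration(n);print(n,c)
s=arm.get_state();print(s["t"],s["tcp_pos"],s["tcp_rot"],s["opening"])
E
```

```text
top {'intrinsics': array([[394.93704082,   0.        , 253.87572587],
       [  0.        , 394.93704082, 193.84988658],
       [  0.        ,   0.        ,   1.        ]]), 'origin': array([ 0.4197823 , -0.02599291,  0.82393972]), 'orientation': array([-2.92809564, -0.00326976, -1.59083096])}
side {'intrinsics': array([[354.45325517,   0.        , 257.40766952],
       [  0.        , 354.45325517, 191.72265956],
       [  0.        ,   0.        ,   1.        ]]), 'origin': array([ 0.28122394, -0.35424125,  0.54222676]), 'orientation': array([-2.42434721, -0.00873951, -0.6909173 ])}
0.1 [0.19751167 0.59250649 0.23061154] [-3.14029343e+00 -4.21213586e-05  2.81978459e+00] 1.0008402933718936
```

View pics/top0.png

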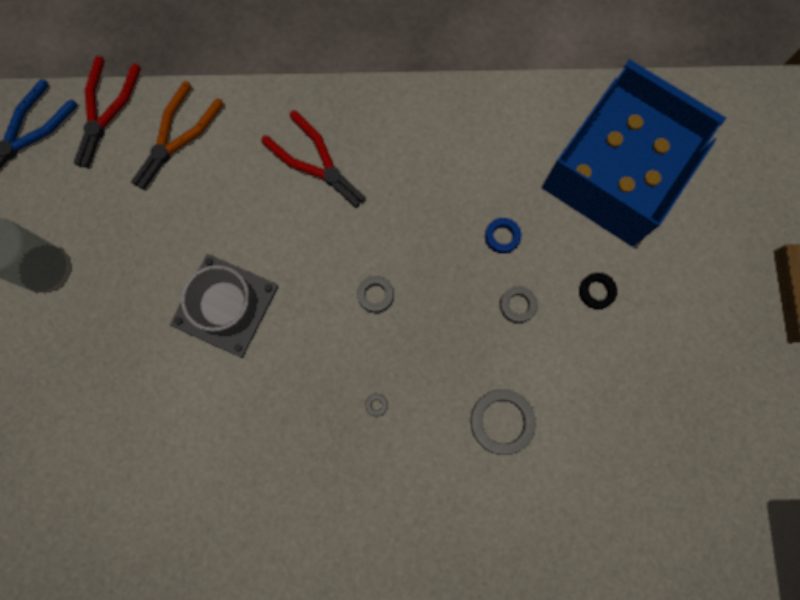

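View pics/side0.png

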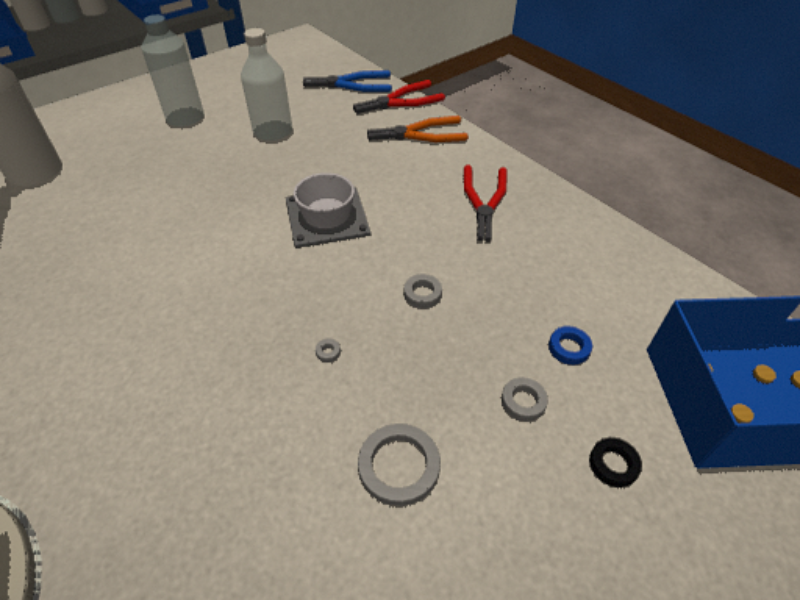

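The top view shows these candidates:
- Plain-steel rings at (376,295) and (519,304). They are equal and middle-sized, so they fit the description.
- A blue ring at (503,235) and a black ring at (598,291). These are look-alikes to leave alone.
- A small ring at (376,405) and a wide ring at (503,422). These are bystanders.
- The tube mouth at about (216,298).

I'll confirm the two steel rings in an enlarged crop.

```bash
cat > h.py <<'E'
from cell import arm
import numpy as np
from scipy.spatial.transform import Rotation as R
def cam(n):
    c=arm.get_calibration(n);return c["intrinsics"],np.array(c["origin"]),R.from_euler("xyz",c["orientation"]).as_matrix()
def world(n,u,v,z):
    K,o,M=cam(n);d=M@np.linalg.solve(K,[u,v,1]);return o+d*(z-o[2])/d[2]
def pix(n,p):
    K,o,M=cam(n);q=K@(M.T@(np.array(p)-o));return q[:2]/q[2]
E
python3 - <<'E'
import cv2
from h import *
a=arm.camera("top")[:,:,::-1]
cv2.imwrite("pics/topc.png",cv2.resize(a[150:280,100:400],(800,347),interpolation=cv2.INTER_CUBIC))
b=arm.camera("side")[:,:,::-1]
cv2.imwrite("pics/sidec.png",cv2.resize(b[100:290,170:370],(632,600),interpolation=cv2.INTER_CUBIC))
for n,u,v,z in [("top",376,295,.014),("top",519,304,.014),("top",376,405,.01),("top",216,298,.05),("side",423,290,.014),("side",525,397,.014),("side",325,192,.05)]:
    print(n,world(n,(u+.5)*.64-.5,(v+.5)*.64-.5,z).round(4))
E
```

```text
top [ 0.6071 -0.0042  0.014 ]
top [ 0.591  -0.1961  0.014 ]
top [ 0.461  -0.0022  0.01  ]
top [0.5988 0.2004 0.05  ]
side [ 0.6096 -0.0058  0.014 ]
side [ 0.5925 -0.1965  0.014 ]
side [0.6022 0.1996 0.05  ]
```

View pics/topc.png

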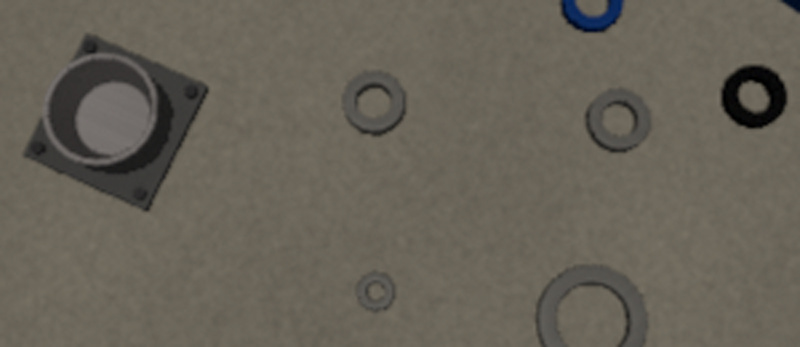

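View pics/sidec.png

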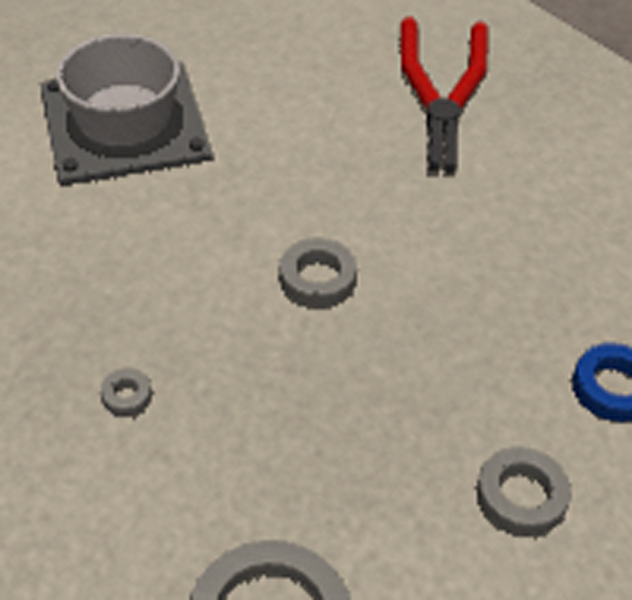

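```bash
python3 - <<'E'
from h import *
f=lambda n,u,v,z:print(n,u,v,world(n,(u+.5)*.64-.5,(v+.5)*.64-.5,z).round(3))
for q in[("side",272,132,0),("side",185,118,0),("side",30,180,0),("top",45,270,0)]: f(*q)
for p in [(240.3,188.3),(331.7,194.6)]: print(world("top",*p,.014).round(4))
for p in [(270.6,184.2),(170+521/3.16,100+484/3.16)]: print(world("side",*p,.014).round(4))
E
```

```text
side 272 132 [0.658 0.454 0.   ]
side 185 118 [0.559 0.592 0.   ]
side 30 180 [0.289 0.575 0.   ]
top 45 270 [0.655 0.452 0.   ]
[ 0.6078 -0.0038  0.014 ]
[ 0.5905 -0.1954  0.014 ]
[ 0.6118 -0.0034  0.014 ]
[ 0.5924 -0.1945  0.014 ]
```

```bash
python3 - <<'E'
from h import *
for p in [(.1975,.5925,.2306),(.1975,.5925,.30),(.23,.65,.25),(.17,.54,.25),(.1975,.5925,.4)]: print(p,((pix("side",p)+.5)/.64).round(0))
for u,v in((62,165),(5,188)): 
  for z in(0,.1):print(world("side",u*.64,v*.64,z).round(3))
import cv2
b=arm.camera("side")[:,:,::-1]
cv2.imwrite("pics/sl.png",cv2.resize(b[20:150,0:80],(370,600)))
E
```

```text
(0.1975, 0.5925, 0.2306) [-147.   47.]
(0.1975, 0.5925, 0.3) [-193.  -15.]
(0.23, 0.65, 0.25) [-134.    8.]
(0.17, 0.54, 0.25) [-183.   53.]
(0.1975, 0.5925, 0.4) [-274. -125.]
[0.341 0.583 0.   ]
[0.33 0.41 0.1 ]
[0.253 0.577 0.   ]
[0.258 0.405 0.1  ]
```

View pics/sl.png

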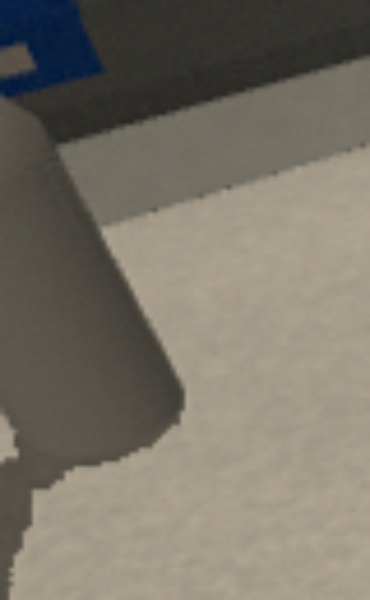

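The object at the left edge of the side view, near (30,180), looks like a bottle standing close to the gripper at about x 0.29, y 0.6. I'll back away from it along -y first.

```bash
python3 -m inch '[{"fingers":1,"translation":[0,-0.03,0.04],"twist":[0,0,0]},{"fingers":1,"translation":[0,-0.08,0.06],"twist":[0,0,0]},{"fingers":1,"translation":[0,-0.13,0.06],"twist":[0,0,0]},{"fingers":1,"translation":[0,-0.18,0.06],"twist":[0,0,0]},{"fingers":1,"translation":[0.03,-0.23,0.06],"twist":[0,0,0]},{"fingers":1,"translation":[0.07,-0.27,0.05],"twist":[0,0,0]},{"fingers":1,"translation":[0.11,-0.31,0.04],"twist":[0,0,0]},{"fingers":1,"translation":[0.15,-0.35,0.02],"twist":[0,0,0]},{"fingers":1,"translation":[0.19,-0.39,0],"twist":[0,0,0]},{"fingers":1,"translation":[0.23,-0.43,-0.02],"twist":[0,0,0]}]'
```

```text
t: 1.5
tcp_pos: [0.4289, 0.1614, 0.211]
tcp_rot: [3.141, 0.001, 2.82]
contact_force: [0.7, 1.3, -0.4]
opening: 0.994
gripper_force: 0.0
```

```bash
python3 -m inch '[{"fingers":1,"translation":[0.036,-0.033,-0.01],"twist":[0,0,0]},{"fingers":1,"translation":[0.072,-0.066,-0.03],"twist":[0,0,0]},{"fingers":1,"translation":[0.109,-0.1,-0.05],"twist":[0,0,0]},{"fingers":1,"translation":[0.145,-0.134,-0.07],"twist":[0,0,0]},{"fingers":1,"translation":[0.181,-0.167,-0.10],"twist":[0,0,0]},{"fingers":1,"translation":[0.181,-0.167,-0.14],"twist":[0,0,0]},{"fingers":1,"translation":[0.181,-0.167,-0.16],"twist":[0,0,0]},{"fingers":1,"translation":[0.181,-0.167,-0.16],"twist":[0,0,0]},{"fingers":1,"translation":[0.181,-0.167,-0.16],"twist":[0,0,0]}]'
python3 - <<'E'
from h import *
import cv2
b=arm.camera("side")[:,:,::-1];cv2.imwrite("pics/s2.png",cv2.resize(b[80:270,170:390],(695,600),interpolation=cv2.INTER_CUBIC))
s=arm.get_state();print(s["tcp_pos"],s["tcp_rot"])
E
```

```text
t: 2.62
tcp_pos: [0.6093, -0.0036, 0.0526]
tcp_rot: [3.141, 0.002, 2.821]
contact_force: [0.1, -0.1, 0.8]
opening: 1.0
gripper_force: 0.0
[ 0.60961873 -0.00363463  0.05294314] [3.14086182e+00 2.30845657e-03 2.82047831e+00]
```

View pics/s2.png

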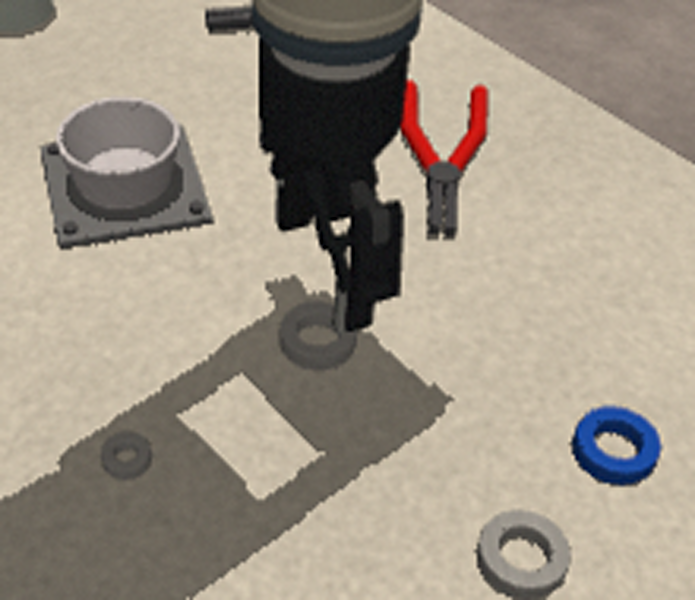

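The open gripper straddles the first ring, which sits at crop pixel (318,335). I'll descend.

```bash
python3 -m inch '[{"fingers":1,"translation":[0,0,-0.025],"twist":[0,0,0]},{"fingers":1,"translation":[0,0,-0.045],"twist":[0,0,0]},{"fingers":1,"translation":[0,0,-0.05],"twist":[0,0,0]},{"fingers":1,"translation":[0,0,-0.05],"twist":[0,0,0]},{"fingers":1,"translation":[0,0,-0.05],"twist":[0,0,0]}]'
```

```text
t: 3.3
tcp_pos: [0.6092, -0.0041, 0.002]
tcp_rot: [3.141, 0.001, 2.82]
contact_force: [-0.1, 0.0, 0.3]
opening: 1.003
gripper_force: 0.0
```

```bash
python3 -m inch '[{"fingers":-1,"translation":[0,0,0],"twist":[0,0,0]},{"fingers":-1,"translation":[0,0,0],"twist":[0,0,0]},{"fingers":-1,"translation":[0,0,0],"twist":[0,0,0]},{"fingers":-1,"translation":[0,0,0],"twist":[0,0,0]},{"fingers":-1,"translation":[0,0,0],"twist":[0,0,0]},{"fingers":-1,"translation":[0,0,0],"twist":[0,0,0]},{"fingers":-1,"translation":[0,0,0],"twist":[0,0,0]},{"fingers":-1,"translation":[0,0,0],"twist":[0,0,0]}]'
```

```text
t: 4.3
tcp_pos: [0.6091, -0.004, 0.0024]
tcp_rot: [3.141, 0.001, 2.82]
contact_force: [-3.2, 1.0, 10.0]
opening: 0.552
gripper_force: 59.9
```

```bash
python3 -m inch '[{"fingers":-1,"translation":[0,0,0.03],"twist":[0,0,0]},{"fingers":-1,"translation":[0,0,0.07],"twist":[0,0,0]},{"fingers":-1,"translation":[0,0.02,0.1],"twist":[0,0,0]},{"fingers":-1,"translation":[-0.003,0.06,0.1],"twist":[0,0,0]},{"fingers":-1,"translation":[-0.005,0.1,0.1],"twist":[0,0,0]},{"fingers":-1,"translation":[-0.007,0.14,0.1],"twist":[0,0,0]},{"fingers":-1,"translation":[-0.009,0.18,0.1],"twist":[0,0,0]},{"fingers":-1,"translation":[-0.009,0.204,0.1],"twist":[0,0,0]},{"fingers":-1,"translation":[-0.009,0.204,0.1],"twist":[0,0,0]},{"fingers":-1,"translation":[-0.009,0.204,0.1],"twist":[0,0,0]}]'
python3 - <<'E'
from h import *
import cv2
b=arm.camera("side")[:,:,::-1];b=cv2.resize(b[40:180,140:300],(640,560),interpolation=cv2.INTER_CUBIC)
a=arm.camera("top")[:,:,::-1];cv2.imwrite("pics/s3.png",b)
s=arm.get_state();print(s["tcp_pos"],s["opening"],s["contact_force"],s["gripper_force"])
E
```

```text
t: 5.55
tcp_pos: [0.5996, 0.1991, 0.1011]
tcp_rot: [-3.141, -0.0, 2.82]
contact_force: [0.7, 0.2, -1.3]
opening: 0.549
gripper_force: 62.6
[0.59968758 0.19871112 0.10117991] 0.5521892461125175 [ 0.08778201  0.36708561 -0.75806606] 62.64563016593456
```

View pics/s3.png

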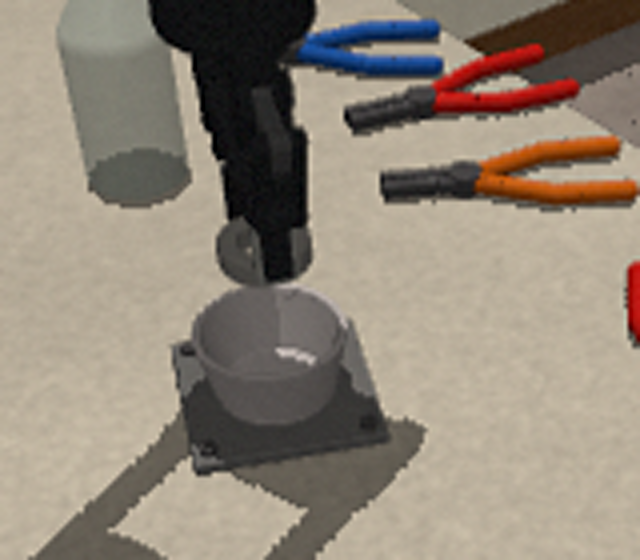

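```bash
python3 - <<'E'
from h import *
import cv2
b=arm.camera("side")[:,:,::-1];b=cv2.resize(b[88:118,185:225],(533,400),interpolation=cv2.INTER_CUBIC)
b=cv2.convertScaleAbs(b,alpha=1.6)
# predicted outline of a level ring held at expected height
for z in(.099,.113):
    P=[(pix("side",[.5997+.025*np.cos(t),.1988+.025*np.sin(t),z])-[185,88]+.5)*13.33 for t in np.linspace(0,6.3,60)]
    cv2.polylines(b,[np.int32(P)],True,(0,0,255) if z<.1 else (0,255,0),1)
cv2.imwrite("pics/s4.png",b)
E
```

```text
(no output)
```

View pics/s4.png

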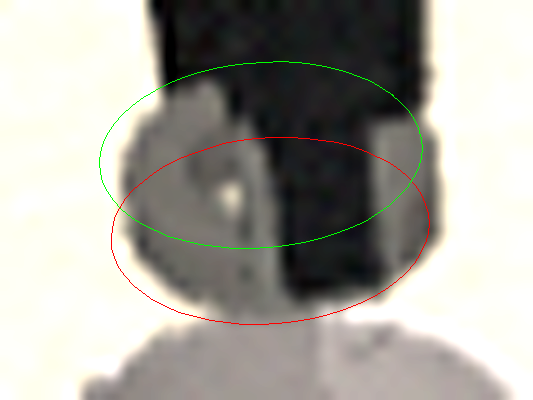

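The overlay shows the ring held level: the see-through sliver at (230,195) and the outline match a level ring. I'll lower it to 10 mm above the rim and release.

```bash
python3 -m inch '[{"fingers":-1,"translation":[0,0.001,-0.02],"twist":[0,0,0]},{"fingers":-1,"translation":[0,0.001,-0.04],"twist":[0,0,0]},{"fingers":-1,"translation":[0,0.001,-0.04],"twist":[0,0,0]},{"fingers":-1,"translation":[0,0.001,-0.04],"twist":[0,0,0]},{"fingers":1,"translation":[0,0.001,-0.04],"twist":[0,0,0]},{"fingers":1,"translation":[0,0.001,-0.04],"twist":[0,0,0]},{"fingers":1,"translation":[0,0.001,-0.04],"twist":[0,0,0]},{"fingers":1,"translation":[0,0.001,-0.04],"twist":[0,0,0]},{"fingers":1,"translation":[0,0.001,-0.04],"twist":[0,0,0]},{"fingers":1,"translation":[0,0.001,0.01],"twist":[0,0,0]}]'
```

```text
t: 6.95
tcp_pos: [0.5969, 0.2, 0.1083]
tcp_rot: [-3.137, -0.006, 2.82]
contact_force: [0.4, -0.3, 0.1]
opening: 0.999
gripper_force: 0.0
```

```bash
python3 -m inch '[{"fingers":1,"translation":[0,-0.04,0.02],"twist":[0,0,0]},{"fingers":1,"translation":[-0.002,-0.09,0.02],"twist":[0,0,0]},{"fingers":1,"translation":[-0.003,-0.14,0.01],"twist":[0,0,0]},{"fingers":1,"translation":[-0.004,-0.19,0],"twist":[0,0,0]},{"fingers":1,"translation":[-0.005,-0.24,0],"twist":[0,0,0]},{"fingers":1,"translation":[-0.006,-0.29,0],"twist":[0,0,0]},{"fingers":1,"translation":[-0.007,-0.34,0],"twist":[0,0,0]},{"fingers":1,"translation":[-0.008,-0.395,-0.02],"twist":[0,0,0]},{"fingers":1,"translation":[-0.008,-0.395,-0.05],"twist":[0,0,0]},{"fingers":1,"translation":[-0.008,-0.395,-0.05],"twist":[0,0,0]}]'
python3 - <<'E'
from h import *
import cv2
b=arm.camera("side")[:,:,::-1];t=arm.camera("top")[:,:,::-1]
cv2.imwrite("pics/s5.png",np.hstack([cv2.resize(b[95:160,180:245],(400,400),interpolation=cv2.INTER_CUBIC),cv2.resize(t[160:230,105:175],(400,400),interpolation=cv2.INTER_CUBIC)]))
s=arm.get_state();print(s["tcp_pos"])
E
```

```text
t: 8.2
tcp_pos: [0.5897, -0.1941, 0.0593]
tcp_rot: [3.142, -0.004, 2.819]
contact_force: [0.3, 1.0, -0.4]
opening: 0.999
gripper_force: 0.0
[ 0.59175432 -0.19370961  0.06166722]
```

View pics/s5.png

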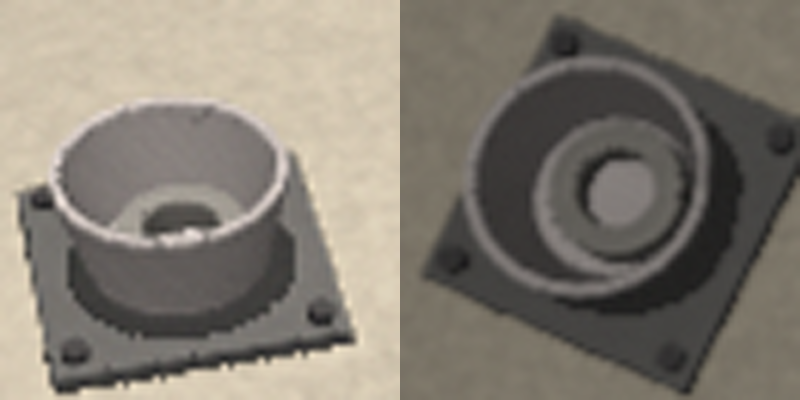

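Ring A lies flat at the bottom of the tube, at (620,190) in the top-view half of the picture. Next I'll descend on ring B.

```bash
python3 -m inch '[{"fingers":1,"translation":[0,-0.001,-0.03],"twist":[0,0,0]},{"fingers":1,"translation":[0,-0.001,-0.05],"twist":[0,0,0]},{"fingers":1,"translation":[0,-0.001,-0.059],"twist":[0,0,0]},{"fingers":1,"translation":[0,-0.001,-0.059],"twist":[0,0,0]},{"fingers":1,"translation":[0,-0.001,-0.059],"twist":[0,0,0]}]'
```

```text
t: 8.93
tcp_pos: [0.5923, -0.1952, 0.003]
tcp_rot: [3.142, 0.001, 2.82]
contact_force: [-1.1, -0.6, 0.4]
opening: 0.999
gripper_force: 0.0
```

```bash
python3 -m inch '[{"fingers":-1,"translation":[0,0,0],"twist":[0,0,0]},{"fingers":-1,"translation":[0,0,0],"twist":[0,0,0]},{"fingers":-1,"translation":[0,0,0],"twist":[0,0,0]},{"fingers":-1,"translation":[0,0,0],"twist":[0,0,0]},{"fingers":-1,"translation":[0,0,0],"twist":[0,0,0]},{"fingers":-1,"translation":[0,0,0],"twist":[0,0,0]},{"fingers":-1,"translation":[0,0,0],"twist":[0,0,0]},{"fingers":-1,"translation":[0,0,0],"twist":[0,0,0]}]'
```

```text
t: 9.93
tcp_pos: [0.592, -0.1952, 0.0035]
tcp_rot: [-3.142, 0.001, 2.82]
contact_force: [-2.5, 1.0, 10.9]
opening: 0.551
gripper_force: 59.8
```

```bash
python3 -m inch '[{"fingers":-1,"translation":[0,0,0.03],"twist":[0,0,0]},{"fingers":-1,"translation":[0,0,0.07],"twist":[0,0,0]},{"fingers":-1,"translation":[0,0.03,0.1],"twist":[0,0,0]},{"fingers":-1,"translation":[0.001,0.08,0.1],"twist":[0,0,0]},{"fingers":-1,"translation":[0.002,0.13,0.1],"twist":[0,0,0]},{"fingers":-1,"translation":[0.004,0.18,0.1],"twist":[0,0,0]},{"fingers":-1,"translation":[0.005,0.23,0.1],"twist":[0,0,0]},{"fingers":-1,"translation":[0.006,0.28,0.1],"twist":[0,0,0]},{"fingers":-1,"translation":[0.007,0.33,0.1],"twist":[0,0,0]},{"fingers":-1,"translation":[0.008,0.37,0.1],"twist":[0,0,0]}]' && python3 -m inch '[{"fingers":-1,"translation":[0,0.026,0],"twist":[0,0,0]},{"fingers":-1,"translation":[0,0.026,-0.02],"twist":[0,0,0]},{"fingers":-1,"translation":[0,0.026,-0.04],"twist":[0,0,0]},{"fingers":-1,"translation":[0,0.026,-0.04],"twist":[0,0,0]},{"fingers":-1,"translation":[0,0.026,-0.04],"twist":[0,0,0]}]'
```

```text
t: 11.18
tcp_pos: [0.5993, 0.1769, 0.1023]
tcp_rot: [3.142, -0.0, 2.82]
contact_force: [0.4, 0.7, -1.8]
opening: 0.554
gripper_force: 62.2
t: 11.8
tcp_pos: [0.5997, 0.2, 0.062]
tcp_rot: [-3.141, -0.001, 2.819]
contact_force: [-0.2, -0.0, -1.6]
opening: 0.551
gripper_force: 62.2
```

Ring B is gripped and over the mouth. I'll release it and retreat.

```bash
python3 -m inch '[{"fingers":1,"translation":[0,0,0],"twist":[0,0,0]},{"fingers":1,"translation":[0,0,0],"twist":[0,0,0]},{"fingers":1,"translation":[0,0,0],"twist":[0,0,0]},{"fingers":1,"translation":[0,0,0],"twist":[0,0,0]},{"fingers":1,"translation":[0,0,0],"twist":[0,0,0]},{"fingers":1,"translation":[0,0,0.05],"twist":[0,0,0]},{"fingers":1,"translation":[-0.03,-0.03,0.08],"twist":[0,0,0]},{"fingers":1,"translation":[-0.06,-0.07,0.1],"twist":[0,0,0]},{"fingers":1,"translation":[-0.09,-0.11,0.12],"twist":[0,0,0]},{"fingers":1,"translation":[-0.12,-0.15,0.13],"twist":[0,0,0]}]' && python3 -m inch '[{"fingers":1,"translation":[-0.01,-0.05,0],"twist":[0,0,0]},{"fingers":1,"translation":[-0.02,-0.1,0],"twist":[0,0,0]},{"fingers":1,"translation":[-0.03,-0.15,0],"twist":[0,0,0]},{"fingers":1,"translation":[-0.03,-0.15,0],"twist":[0,0,0]},{"fingers":1,"translation":[-0.03,-0.15,0],"twist":[0,0,0]}]'
python3 - <<'E'
from h import *
import cv2
b=arm.camera("side")[:,:,::-1];t=arm.camera("top")[:,:,::-1]
cv2.imwrite("pics/s6.png",np.hstack([cv2.resize(b[95:160,180:245],(400,400),interpolation=cv2.INTER_CUBIC),cv2.resize(t[160:230,105:175],(400,400),interpolation=cv2.INTER_CUBIC)]))
E
```

```text
t: 13.05
tcp_pos: [0.4791, 0.0499, 0.1934]
tcp_rot: [3.141, 0.002, 2.82]
contact_force: [0.1, -0.6, 0.2]
opening: 1.003
gripper_force: 0.0
t: 13.68
tcp_pos: [0.4497, -0.0989, 0.1923]
tcp_rot: [3.141, 0.0, 2.819]
contact_force: [0.6, 0.1, 0.1]
opening: 0.999
gripper_force: 0.0
```

View pics/s6.png

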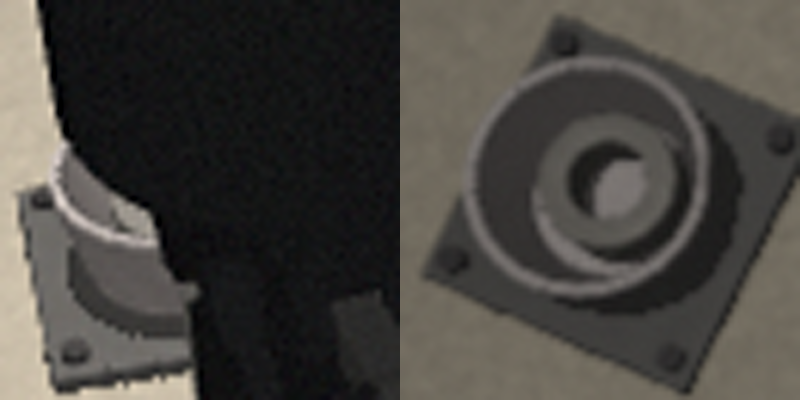

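Ring B lies flat on ring A, centred at (608,180), with the first ring just below it. The hole is open through both, and the gripper is clear.

```bash
python3 -c "
from cell import arm
print(arm.finish_job())"
```

```text
the job is handed in; nothing more can be done
None
```

Both 50 mm steel rings are in the tube, lying flat one on the other, released with the gripper clear; I handed the job in at about 14 s of the 48 s allowed, and no verdict came back.

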